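# Set a bottle cap to vent before sterilising

### The job

Get the white square bottle ready for sterilising: stand it fully down in the pocket of the blue block, screw its red cap down (clockwise from above) until it bottoms out, then back it off a quarter turn so the bottle can vent. Finish still gripping the cap at that setting with the bottle seated in the block - do not let go, I will tape it while you hold it. Keep the bottle upright and leave everything else on the bench where it is.

Things in the scene. Friction and masses are not known exactly. Their poses are not given: they have to be found in the camera images.
- bottle: loose white square plastic bottle, body 50x50x60 mm with 6 mm rounded edges, sloping shoulder to 72 mm, round neck (29 mm) above it; 108 mm high with its cap, 0.25 to 0.5 kg. Origin at the centre of its underside, z up through the neck, x and y square to its sides. It can be lifted and carried by its cap. A black tick on its shoulder marks +x.
- bottle_mid (a point): centre of the bottle half-way up, 55 mm above its underside; axes as the bottle's
- cap: red ribbed screw cap of the bottle, 38 mm across and 26 mm high, always on the bottle's thread (it cannot come off). Origin at the centre of its lower rim, 80 mm above the bottle's underside when screwed fully down; 12 mm of neck above the shoulder is free below it. A white pointer line on its top and side marks its x axis; when fully down it stands over the black tick on the shoulder. Round: it can be gripped at any yaw.
- cap_mid (a point): centre of the red cap half-way up, 13 mm above its lower rim; axes turn with the cap
- cap_turn (a joint): angle of the cap against the bottle in rad: 0 = bottomed out (hard stop), grows as the cap is unscrewed (counter-clockwise from above), upper stop 3.2. Starts between 1.0 and 2.2. The hard stop is felt as a sharp rise in torque. The cap sinks 6 mm for each full turn clockwise (0.95 mm per rad). Thread friction about 0.06 N m; it stays where it is left.
- block: fixed blue plastic block, 92x92x26 mm, with a square pocket in its top that keeps the square bottle from turning. Origin at the centre of its underside, x and y square to its sides. Fixed equipment round the work: a tower computer 0.41 m high to the left (x over 0.34, y over 0.46), a monitor behind (x over 0.68), a printer to the right (y under -0.09).
- block_seat (a point): centre of the pocket floor, 8 mm above the worktop; the pocket is 55x55 mm, 18 mm deep, its mouth (bevelled by 3 mm) 26 mm above the worktop, square to the block; the bottle goes in at any of the four square yaws
- timer: grey-white lab timer lying flat, 62x66x18 mm; bystander, origin at its underside
- marker_black: black-and-white marker pen lying flat, 138x17x19 mm; bystander, origin at its underside
- tape_roll: roll of tan tape lying flat, 94 mm across, 24 mm high; bystander, origin at its underside
- vial_0: small glass vial with black cap, 27 mm across, 60 mm high; bystander, origin at its underside
- beaker: empty glass beaker, 62 mm across, 81 mm high; bystander, origin at its underside

How it is judged:
By the outcome, as a careful person would: the job done as asked, in the order asked, and still so for the second after the job is handed in, while the arm keeps its last pose, push and grip.
It also fails if it takes over 48 s, if anything falls off the work surface, if the arm or the gripper's body presses on something with over 40 N, if the wrist force passes 120 N, or if a joint passes its speed limit or range.

### The arm

A 6-joint arm with a two-finger parallel gripper is mounted at the origin on a cart in front of the work surface, level with it; the furniture and walls round the work are solid. World frame = base frame: x ahead of the robot, y to its left, z up, the work surface at z = 0. Lengths are in m, angles in rad, forces in N, time in s.
With the tool pointing down it reaches from about 0.375 to 0.9 m from the base axis. Payload 3.1 kg.
Tool frame: the origin (TCP) lies between the finger pads; the fingertips stand 17 mm ahead of it and the grasp point (between the pads) lies 2 mm behind it; z points along the fingers, y is the line along which they close (so a half turn about z gives the same grasp; the last joint's range is limited). The gripper opens to 85 mm and grips with 20 to 120 N. Pads are 22 mm wide; open, the fingers measure 114 mm over their backs; the gripper's body (76 mm by 85 mm) begins 54 mm behind the grasp point. The pads swing forward as they close: fully open they stand 13 mm farther back than shut.
Start: joints at [1.038, 0.527, 1.433, -0, 1.181, -0.178], TCP at [0.217, 0.586, 0.248] pointing down, gripper open.
Joint ranges: [-3.08, 3.08], [-0.75, 2.2], [0.22, 2.44], [-1.43, 4.57], [0, 2.65], [-2.85, 2.85]. Speed limits (rad/s): [2.79, 2.79, 3.14, 3.14, 3.14, 3.14].

### API

Orientations are given as a unit quaternion [x, y, z, w].
In Python, from station import sense, vision, order gives the robot as it stands.
- The arm moves only by the shell command python3 -m crank 'ROWS' [OPENING] [FORCE]. ROWS is JSON, a list of rows, each an object with "dp": the shift along the world's x, y, z in units of 30 mm (1.0 is 30 mm), a list of three; "angular": the turn, a rotation vector about the world's x, y, z in degrees, a list of three. In form: [{"dp": [dx, dy, dz], "angular": [ax, ay, az]}, ...]. A call has 1 to 20 rows; each row shifts and turns the commanded pose from where the row before left it; what a row does not reach is not made up. A row lasts 1/10 s, in which the tool goes at most 50 mm and 8.59 degrees, less where a joint would pass 70% of its speed; a pose out of reach is approached as far as the arm can. A call is refused whole if a number of a shift passes 1 or a number of a turn 8.59, either way. A call with a gripper value outside its range is refused whole. OPENING is the closure, from 0 (fully open) to 1 (shut), set as the call begins (- or left out, the last holds). The fingers move at their own pace and stop on an object; FORCE is the grip in N (left out, the last holds). Time passes only in rows, so rows that do not move let the fingers close. It gives the time, the measured TCP pose, the force, the opening and the grip force at its end, in the units of the state.
- sense(): the state, without advancing time (a new reading comes with each control period).
- vision.snapshot(name): name is "scene" or "top" or "wrist"; returns a dict with "image" (400x640x3 uint8, blue, green, red), "range_z" (400x640 float32, m along the optical axis (not along the pixel's ray), 0 where there is no reading), "mtx" (3x3 intrinsics, pixels), "dist" ([k1, k2, p1, p2, k3] as OpenCV has them; the pictures are not rectified), "pose" (4x4, takes a point from camera to world coordinates); the wrist camera has in their place "mount" (4x4, takes a point from camera to tool coordinates, whose origin is the TCP and whose axes are the flange's). Camera axes: x right, y down, z forward; pixel columns grow to the right and rows downward; lengths in m; the calibration is good to about 2 mm. A picture is of the moment at which its call begins: read the wrist's pose just before it.
- order.sign_off(): hands the job in; it is judged then, once.
The state is a dict: "t": time; "q": joint angles; "qd": joint speeds; "tau": joint torques, N m; "tcp_pos": TCP position; "tool_rot": TCP orientation; "force": force on the tool from outside, world axes, zero at the start; "ft_torque": the same for the moment, N m; "finger_gap": opening from 0.0 (shut) to 1.0 (fully open); "gripper_force": force on a finger pad.
Only numpy, scipy, OpenCV 4.12 (cv2) and the standard library are available. Lean on these libraries where they do the work, as an engineer would, in place of code of your own. Each camera call takes 0.05 s, during which the arm holds its last target. There are 200 camera calls.

## Working session

There is one attempt and no reset: what is moved stays moved. The work goes in short steps, Python scripts to look and compute and a shell command to move; the robot and the scene stay as the last step left them, time stands still between calls to the robot, and variables do not carry over. Pictures are saved under pics/ and viewed, at most 10 in all, crops included, and the job is handed in when it is done.

```bash
ls; mkdir -p pics; python3 - <<'E'
from station import sense,vision
import cv2,numpy as np,pickle
s=sense();print(s)
for n in("scene","top"):
    d=vision.snapshot(n);cv2.imwrite(f"pics/{n}0.png",d["image"]);pickle.dump(d,open(f"{n}0.pkl","wb"));print(n,d["pose"].round(3).tolist())
E
```

```text
pics
{'t': 0.0, 'q': array([ 1.03751169e+00,  5.28448006e-01,  1.43391617e+00, -2.94899127e-06,
        1.18141151e+00, -1.78443095e-01]), 'qd': array([ 0.00111307, -0.00095088,  0.00037152,  0.00134091,  0.00047167,
       -0.00060726]), 'tau': array([ 1.69903371e-03, -4.42356455e+01, -1.78022647e+01, -2.44709745e-04,
        8.54040845e-03, -1.23083171e-05]), 'tcp_pos': array([0.21673448, 0.5854821 , 0.24734034]), 'tool_rot': array([ 1.76490765e-01,  9.84301691e-01, -1.02360463e-03, -3.79006937e-04]), 'force': array([ 0.08278584,  1.20342622, -0.89014173]), 'ft_torque': array([0.03311989, 0.01015188, 0.01382545]), 'gripper_force': 0.0, 'finger_gap': 0.9994009539746617}
scene [[0.994, -0.069, 0.088, 0.394], [-0.112, -0.604, 0.789, -0.474], [-0.001, -0.794, -0.608, 0.632], [0.0, 0.0, 0.0, 1.0]]
top [[0.025, -0.995, 0.101, 0.397], [-0.999, -0.028, -0.028, 0.266], [0.031, -0.101, -0.994, 0.918], [0.0, 0.0, 0.0, 1.0]]
```

View pics/top0.png

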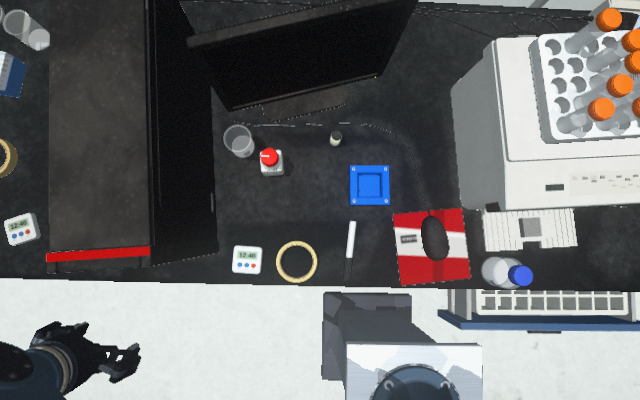

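View pics/scene0.png

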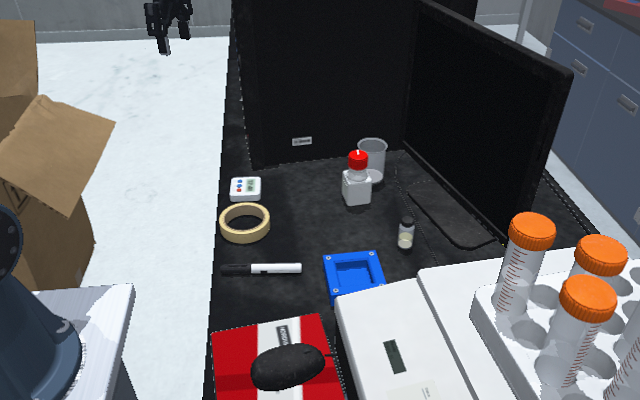

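The top view shows the bottle at (270,160), the block at (370,185), the beaker at (238,140) and the vial at (335,138). The arm is left of the tower's front. In the scene view the bottle is at (357,180) with the pointer visible on the cap, and the block is at (353,275).

```bash
cat > h.py <<'E'
import numpy as np,cv2
def world(d,P=None):
    h,w=d["range_z"].shape
    u,v=np.meshgrid(np.arange(w),np.arange(h))
    p=cv2.undistortPoints(np.stack([u,v],-1).reshape(-1,1,2).astype(np.float64),d["mtx"],d["dist"]).reshape(h,w,2)
    z=d["range_z"]
    X=np.dstack([p*z[...,None],z,np.ones_like(z)])
    return (X@(d["pose"] if P is None else P).T)[...,:3]
def rect(xy):
    c,s,a=cv2.minAreaRect((xy*1000).astype(np.float32)); return np.round(c,1),np.round(s,1),round(a,2)
E
python3 - <<'E'
import pickle,numpy as np,cv2
from h import *
for n in("top","scene"):
    d=pickle.load(open(n+"0.pkl","rb"));W=world(d);im=d["image"].astype(int);b,g,r=im[...,0],im[...,1],im[...,2];ok=d["range_z"]>0
    x,y,z=W[...,0],W[...,1],W[...,2]
    bx=ok&(x>.3)&(x<.72)&(y>-.1)&(y<.47)
    m=bx&(b>150)&(r<100)&(z>.018)&(z<.034)
    print(n,"block",rect(W[m][:,:2]),z[m].mean(),m.sum())
    m=bx&(r>150)&(g<90)&(b<90)&(z>.06)&(z<.13)
    print("cap",W[m].mean(0),W[m].min(0),W[m].max(0))
    t=m&(z>np.percentile(z[m],97)-.006);print("captop",rect(W[t][:,:2]),z[t].mean())
    cx,cy=W[m].mean(0)[:2]
    m=ok&(np.hypot(x-cx,y-cy)<.06)&(z>.008)&(z<.072)&(b>90)&(abs(b-r)<30)
    print("body",rect(W[m][:,:2]),W[m].min(0),W[m].max(0))
    m=ok&(np.hypot(x-cx,y-cy)<.022)&(z>.095)&(b>150)
    print("pointer",W[m].mean(0),m.sum())
    # clusters of other things
    m=(bx&(z>.008)&(z<.15)).astype(np.uint8)
    k,l=cv2.connectedComponents(m)
    for i in range(1,k):
        q=W[l==i]
        if len(q)>40:print(len(q),q.min(0).round(3),q.max(0).round(3))
E
```

```text
top block (array([459. , 247.7]), array([117.5, 409.3]), 24.58) 0.02594190383833971 969
cap [0.56315163 0.34309773 0.10737894] [0.5466792  0.32674048 0.10114522] [0.58257203 0.36045717 0.11100363]
captop (array([563.3, 343.6]), array([33.1, 33.8]), 1.25) 0.10750308382991261
body (array([565.5, 358.1]), array([85.6, 58. ]), 81.21) [0.53626977 0.31769787 0.010907  ] [0.59972864 0.39817086 0.07092393]
pointer [0.56436286 0.35460897 0.10712289] 19
2250 [0.67  0.184 0.008] [0.72  0.448 0.15 ]
1878 [ 0.538 -0.1    0.015] [ 0.72  -0.085  0.15 ]
550 [0.578 0.389 0.008] [0.638 0.449 0.086]
148 [0.615 0.185 0.008] [0.636 0.211 0.064]
576 [0.536 0.318 0.009] [0.59  0.371 0.111]
1389 [0.473 0.068 0.008] [0.566 0.162 0.032]
739 [0.355 0.461 0.01 ] [0.473 0.47  0.15 ]
979 [ 0.349 -0.075  0.008] [ 0.468 -0.011  0.04 ]
404 [0.3   0.145 0.009] [0.435 0.172 0.022]
473 [0.301 0.235 0.009] [0.385 0.327 0.028]
757 [0.31  0.362 0.009] [0.373 0.429 0.021]
scene block (array([459. , 249.7]), array([120. , 391.8]), 23.74) 0.02417372936515676 1285
cap [0.56078614 0.34171134 0.10485344] [0.54359009 0.32378162 0.0761597 ] [0.58761166 0.39537474 0.10755436]
captop (array([559.9, 342.4]), array([33.6, 36.3]), 33.34) 0.10534317031428914
body (array([563.3, 355. ]), array([87.7, 59.8]), 75.25) [0.53297451 0.31419904 0.00820911] [0.60189117 0.39329421 0.07189404]
pointer [0.56161924 0.35136601 0.10592827] 10
3029 [0.349 0.456 0.008] [0.485 0.47  0.15 ]
2264 [0.668 0.258 0.057] [0.72  0.447 0.15 ]
2061 [0.533 0.314 0.008] [0.636 0.45  0.108]
601 [0.305 0.358 0.008] [0.368 0.429 0.018]
726 [0.669 0.178 0.008] [0.72  0.373 0.013]
844 [0.3   0.23  0.008] [0.382 0.325 0.026]
403 [0.613 0.181 0.008] [0.64  0.207 0.06 ]
1683 [0.47  0.065 0.008] [0.566 0.164 0.028]
600 [0.3   0.141 0.008] [0.431 0.168 0.02 ]
2604 [ 0.345 -0.078  0.008] [ 0.462 -0.018  0.039]
```

```bash
python3 - <<'E'
import pickle,numpy as np,cv2
from h import *
from station import vision
print(vision.snapshot("wrist")["mount"].round(3).tolist())
for n in("top","scene"):
    d=pickle.load(open(n+"0.pkl","rb"));W=world(d);im=d["image"].astype(int);b,g,r=im[...,0],im[...,1],im[...,2]
    x,y,z=W[...,0],W[...,1],W[...,2]
    m=(abs(x-.518)<.07)&(abs(y-.115)<.07)&(b>120)&(r<110)&(z>.021)&(z<.034)
    print(n,"block",rect(W[m][:,:2]),z[m].mean(),m.sum())
    m=(abs(x-.518)<.035)&(abs(y-.115)<.035)&(z<.016)
    print("pocket floor",rect(W[m][:,:2]),z[m].mean(),m.sum())
    m=(np.hypot(x-.562,y-.343)<.045)&(z>.01)&(z<.062)&(abs(b-r)<30)&(b>90)&(y<.372)
    print("body",rect(W[m][:,:2]))
E
python3 -m crank '[{"dp":[0,-0.5,0],"angular":[0,0,0]},{"dp":[0,-1,0],"angular":[0,0,0]},{"dp":[0,-1,0],"angular":[0,0,0]},{"dp":[0,-1,0],"angular":[0,0,0]},{"dp":[0,-1,0],"angular":[0,0,0]},{"dp":[0,-1,0],"angular":[0,0,0]},{"dp":[0,-1,0],"angular":[0,0,0]},{"dp":[0.5,-1,0],"angular":[0,0,0]},{"dp":[1,-0.5,0],"angular":[0,0,0]},{"dp":[1,0,0],"angular":[0,0,0]},{"dp":[1,0,0],"angular":[0,0,0]},{"dp":[1,0,0],"angular":[0,0,0]},{"dp":[1,0,0],"angular":[0,0,0]},{"dp":[1,0,0],"angular":[0,0,0]},{"dp":[1,0,0],"angular":[0,0,0]},{"dp":[1,0,0],"angular":[0,0,0]}]' 0.3 40
```

```text
[[-0.001, -0.945, -0.327, 0.085], [1.0, -0.0, -0.001, -0.001], [0.001, -0.327, 0.945, -0.126], [0.0, 0.0, 0.0, 1.0]]
top block (array([520.1, 115. ]), array([90.5, 92.4]), 1.53) 0.026053595421498158 959
pocket floor (array([521.6, 113.4]), array([52.7, 52.9]), 1.58) 0.008604222064184985 520
body (array([562.9, 344.4]), array([50.2, 49.8]), 6.63)
scene block (array([517.9, 114.3]), array([95.5, 95.1]), 3.06) 0.024229393499580986 1298
pocket floor (array([518.8, 120.1]), array([56.1, 48.9]), 0.87) 0.0074413364902272 703
body (array([560.2, 341.9]), array([51.8, 52.9]), 6.63)
t: 1.75
tcp_pos: [0.4731, 0.3458, 0.248]
tool_rot: [0.177, 0.984, -0.0, -0.0]
force: [-0.1, 1.1, 0.1]
finger_gap: 0.7
gripper_force: 0.0
```

```bash
cat >> h.py <<'E'
from scipy.spatial.transform import Rotation as Ro
def wrist():
    from station import sense,vision
    s=sense();d=vision.snapshot("wrist")
    T=np.eye(4);T[:3,:3]=Ro.from_quat(s["tool_rot"]).as_matrix();T[:3,3]=s["tcp_pos"]
    d["pose"]=T@d["mount"];return d,s
E
python3 - <<'E'
import pickle
from h import *
d,s=wrist();pickle.dump(d,open("w1.pkl","wb"));cv2.imwrite("pics/w1.png",d["image"])
W=world(d);im=d["image"].astype(int);b,g,r=im[...,0],im[...,1],im[...,2];x,y,z=W[...,0],W[...,1],W[...,2]
m=(np.hypot(x-.562,y-.343)<.05)&(z>.1)&(z<.12);print("captop",rect(W[m][:,:2]),z[m].mean(),m.sum())
w=m&(b>150);p=W[w].mean(0);print("ptr",p,w.sum(),rect(W[w][:,:2]))
m=(np.hypot(x-.562,y-.343)<.042)&(z>.01)&(z<.08);print("body",rect(W[m][:,:2]))
m=(abs(z-.026)<.004)&(abs(x-.518)<.07)&(abs(y-.115)<.07);print("block",m.sum(),rect(W[m][:,:2]) if m.sum()>50 else "")
E
```

```text
captop (array([560.6, 343.8]), array([36.2, 37.7]), 12.66) 0.10700389575885291 1254
ptr [0.56249723 0.35317612 0.10799353] 73 (array([562.6, 353.4]), array([19.7,  3.9]), 82.86)
body (array([560.1, 343.9]), array([49.3, 50. ]), 6.31)
block 3767 (array([518.3, 113.7]), array([93.3, 94.4]), 1.71)
```

View pics/w1.png

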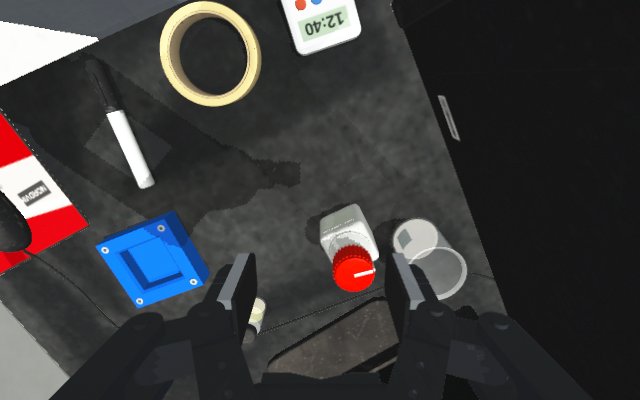

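The cap is at (353,268) with its pointer towards world +y. The cap is at about (0.5606, 0.3438), the bottle yaw is about 6.5° and the cap yaw about 83°, so cap_turn is about 76°. The block is at (0.519, 0.1145) with yaw about 1.6°. I'll turn +30° to keep clear of the beaker and descend.

```bash
python3 -m crank '[{"dp":[0.73,-0.02,0],"angular":[0,0,7.6]},{"dp":[0.73,-0.02,0],"angular":[0,0,7.6]},{"dp":[0.73,-0.02,0],"angular":[0,0,7.6]},{"dp":[0.73,0,0],"angular":[0,0,7.6]},{"dp":[0,0,-0.8],"angular":[0,0,0]},{"dp":[0,0,-0.8],"angular":[0,0,0]},{"dp":[0,0,-0.8],"angular":[0,0,0]},{"dp":[0,0,0],"angular":[0,0,0]}]'
python3 - <<'E'
from h import *
d,s=wrist();cv2.imwrite("pics/w2.png",d["image"]);print(s["tcp_pos"],s["q"],Ro.from_quat(s["tool_rot"]).as_matrix().round(3))
W=world(d);im=d["image"].astype(int);b=im[...,0];x,y,z=W[...,0],W[...,1],W[...,2]
m=(np.hypot(x-.5606,y-.3438)<.03)&(z>.1)&(z<.12);print("captop",rect(W[m][:,:2]),z[m].mean(),m.sum())
w=m&(b>150);print("ptr",rect(W[w][:,:2]))
m=(np.hypot(x-.5606,y-.3438)<.042)&(z>.02)&(z<.068);print("body",rect(W[m][:,:2]),m.sum())
E
```

```text
t: 2.6
tcp_pos: [0.5569, 0.3431, 0.1722]
tool_rot: [-0.088, 0.996, -0.001, -0.004]
force: [-0.3, -0.0, 0.5]
finger_gap: 0.699
gripper_force: 0.0
[0.55689891 0.34307776 0.17220917] [ 3.81626828e-01  6.55733204e-01  1.41654712e+00 -3.87198096e-05
  1.07838710e+00 -1.36474806e+00] [[-0.985 -0.175 -0.008]
 [-0.175  0.985 -0.003]
 [ 0.009 -0.002 -1.   ]]
captop (array([561.6, 343.9]), array([38.3, 37.7]), 27.22) 0.10711934122880255 2704
ptr (array([563.9, 344.9]), array([14. , 37.3]), 20.62)
body (array([559.6, 343.6]), array([47.6, 50. ]), 6.57) 2254
```

View pics/w2.png

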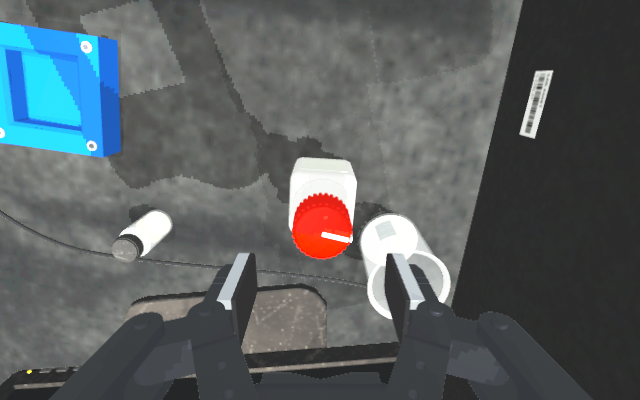

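The cap is at (322,228), centred laterally between the fingers, and the beaker is clear of the right finger's path. I'll finish the descent with a small correction.

```bash
python3 -m crank '[{"dp":[0.13,0.03,-0.5],"angular":[0,0,0]},{"dp":[0,0,-0.8],"angular":[0,0,0]},{"dp":[0,0,-0.8],"angular":[0,0,0]},{"dp":[0,0,-0.44],"angular":[0,0,0]},{"dp":[0,0,0],"angular":[0,0,0]},{"dp":[0,0,0],"angular":[0,0,0]}]'
```

```text
t: 3.25
tcp_pos: [0.5643, 0.3455, 0.1008]
tool_rot: [-0.088, 0.996, 0.0, 0.001]
force: [-0.4, 0.3, 0.3]
finger_gap: 0.701
gripper_force: 0.0
```

```bash
python3 -m crank '[{"dp":[-0.1,-0.05,-0.13],"angular":[0,0,0]},{"dp":[0,0,0],"angular":[0,0,0]},{"dp":[0,0,0],"angular":[0,0,0]}]'
```

```text
t: 3.55
tcp_pos: [0.5608, 0.3437, 0.0969]
tool_rot: [-0.088, 0.996, 0.0, 0.001]
force: [0.6, -0.5, -0.1]
finger_gap: 0.7
gripper_force: 0.0
```

Now I'll close on the cap.

```bash
python3 -m crank '[{"dp":[0,0,0],"angular":[0,0,0]},{"dp":[0,0,0],"angular":[0,0,0]},{"dp":[0,0,0],"angular":[0,0,0]},{"dp":[0,0,0],"angular":[0,0,0]},{"dp":[0,0,0],"angular":[0,0,0]},{"dp":[0,0,0],"angular":[0,0,0]}]' 1 60
python3 - <<'E'
from h import *
s=wrist()[1];print(s["force"],s["ft_torque"],s["tcp_pos"])
E
```

```text
t: 4.15
tcp_pos: [0.5609, 0.3441, 0.0968]
tool_rot: [-0.088, 0.996, 0.0, 0.001]
force: [-0.7, 0.9, 5.1]
finger_gap: 0.428
gripper_force: 59.8
[-0.74933865  0.85923485  5.06692674] [ 0.22130481  0.12870376 -0.0292229 ] [0.56086582 0.34406294 0.09677758]
```

```bash
python3 -m crank '[{"dp":[0,0,0.2],"angular":[0,0,0]},{"dp":[0,0,0.5],"angular":[0,0,0]},{"dp":[0,0,0.7],"angular":[0,0,0]},{"dp":[0,0,0.6],"angular":[0,0,0]},{"dp":[-0.1,-0.3,0],"angular":[0,0,-0.5]},{"dp":[-0.1,-0.6,0],"angular":[0,0,-0.5]},{"dp":[-0.15,-0.8,0],"angular":[0,0,-0.5]},{"dp":[-0.15,-0.8,0],"angular":[0,0,-0.5]},{"dp":[-0.15,-0.8,0],"angular":[0,0,-0.5]},{"dp":[-0.15,-0.8,0],"angular":[0,0,-0.5]},{"dp":[-0.15,-0.8,0],"angular":[0,0,-0.5]},{"dp":[-0.15,-0.8,0],"angular":[0,0,-0.5]},{"dp":[-0.15,-0.8,0],"angular":[0,0,-0.5]},{"dp":[-0.1,-0.6,0],"angular":[0,0,-0.5]},{"dp":[-0.05,-0.36,0],"angular":[0,0,0]},{"dp":[0,-0.2,0],"angular":[0,0,0]},{"dp":[0,0,0],"angular":[0,0,0]},{"dp":[0,0,0],"angular":[0,0,0]},{"dp":[0,0,0],"angular":[0,0,0]},{"dp":[0,0,0],"angular":[0,0,0]}]'
python3 - <<'E'
from h import *
from station import vision
d,s=wrist();cv2.imwrite("pics/w3.png",d["image"]);print(s["tcp_pos"],s["force"],s["ft_torque"],s["q"])
for n,d in(("wrist",d),("top",vision.snapshot("top")),("scene",vision.snapshot("scene"))):
    if n=="scene":cv2.imwrite("pics/s3.png",d["image"])
    W=world(d);im=d["image"].astype(int);b,g,r=im[...,0],im[...,1],im[...,2];x,y,z=W[...,0],W[...,1],W[...,2]
    bl=(b>r+60)&(np.hypot(x-.519,y-.1145)<.08)&(abs(z-.026)<.005);print(n,"block",rect(W[bl][:,:2]),bl.sum())
    m=(np.hypot(x-.519,y-.1145)<.045)&(z>.064)&(z<.125)&(abs(b-r)<30)&(b>110);print("body",rect(W[m][:,:2]),W[m].min(0),m.sum())
E
```

```text
t: 6.2
tcp_pos: [0.5186, 0.1146, 0.1562]
tool_rot: [-0.045, 0.999, 0.0, 0.0]
force: [-0.3, -0.6, -4.9]
finger_gap: 0.427
gripper_force: 60.8
[0.51862801 0.11456623 0.15618447] [-0.27816944 -0.62841742 -4.88663291] [-0.03405697 -0.0449656   0.02541232] [ 6.82313820e-03  5.35481641e-01  1.75507312e+00  1.18511586e-04
  8.50902439e-01 -1.65371363e+00]
wrist block (array([518.3, 114.5]), array([92.8, 92.6]), 1.43) 5506
body (array([508.8, 113.1]), array([32.3, 50.1]), 5.37) [0.49315488 0.08890299 0.06667836] 4397
top block (array([519.8, 121.2]), array([90.1, 79.8]), 1.57) 464
body (array([501.3, 126.1]), array([38.1, 16.4]), 64.5) [0.49515213 0.10597698 0.0716287 ] 98
scene block (array([517.9, 114.9]), array([93.6, 95.5]), 1.64) 1004
body (array([518.5, 109.6]), array([51.2, 47. ]), 0.7) [0.49269073 0.08591509 0.06416722] 1146
```

View pics/w3.png

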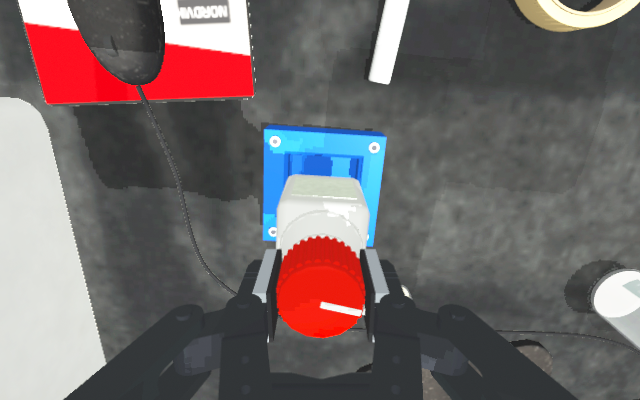

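View pics/s3.png

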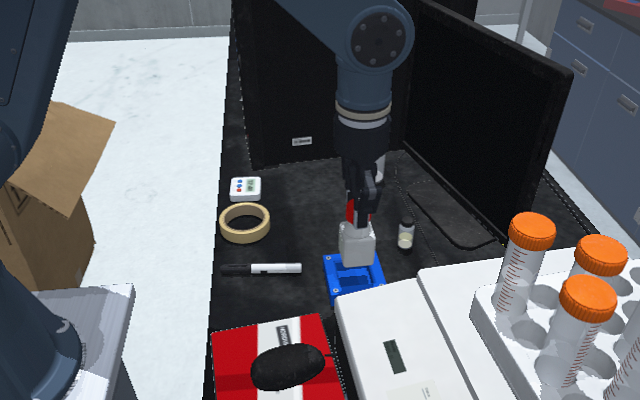

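The wrist picture shows the bottle (325,210) over the block (323,185), roughly square and centred. In the scene picture it hangs upright above the pocket. Lower it.

```bash
python3 -m crank '[{"dp":[0,0,-0.4],"angular":[0,0,0]},{"dp":[0,0,-0.4],"angular":[0,0,0]},{"dp":[0,0,-0.3],"angular":[0,0,0]},{"dp":[0,0,-0.2],"angular":[0,0,0]},{"dp":[0,0,-0.2],"angular":[0,0,0]},{"dp":[0,0,-0.1],"angular":[0,0,0]},{"dp":[0,0,0],"angular":[0,0,0]},{"dp":[0,0,0],"angular":[0,0,0]}]'
python3 - <<'E'
from station import sense
s=sense();print(s["ft_torque"],s["force"])
E
```

```text
t: 7.15
tcp_pos: [0.5188, 0.1139, 0.1083]
tool_rot: [-0.044, 0.999, -0.0, 0.0]
force: [-1.3, 0.5, -4.0]
finger_gap: 0.43
gripper_force: 60.8
[-0.00472142  0.01182234  0.05095419] [-1.34448274  0.54807043 -4.00222135]
```

```bash
python3 -m crank '[{"dp":[0,0,-0.07],"angular":[0,0,0]},{"dp":[0,0,-0.07],"angular":[0,0,0]},{"dp":[0,0,0],"angular":[0,0,0]},{"dp":[0,0,0],"angular":[0,0,0]}]'
python3 - <<'E'
from station import sense
s=sense();print(s["ft_torque"],s["force"])
E
```

```text
t: 7.55
tcp_pos: [0.5191, 0.114, 0.1048]
tool_rot: [-0.044, 0.999, 0.0, 0.001]
force: [-1.0, 1.8, 2.8]
finger_gap: 0.428
gripper_force: 61.7
[ 0.09661467  0.11292835 -0.00078172] [-0.98256441  1.80283945  2.76799713]
```

```bash
python3 -m crank '[{"dp":[0,0,-0.03],"angular":[0,0,0]},{"dp":[0,0,-0.005],"angular":[0,0,-5]},{"dp":[0,0,-0.005],"angular":[0,0,-5]},{"dp":[0,0,-0.005],"angular":[0,0,-5]},{"dp":[0,0,-0.005],"angular":[0,0,-5]},{"dp":[0,0,0],"angular":[0,0,0]}]'
python3 - <<'E'
from station import sense
s=sense();print(s["ft_torque"],s["force"],s["q"][5])
E
python3 -m crank '[{"dp":[0,0,-0.004],"angular":[0,0,-6]},{"dp":[0,0,-0.004],"angular":[0,0,-6]},{"dp":[0,0,-0.004],"angular":[0,0,-6]},{"dp":[0,0,-0.004],"angular":[0,0,-6]},{"dp":[0,0,-0.004],"angular":[0,0,-6]},{"dp":[0,0,-0.004],"angular":[0,0,-6]},{"dp":[0,0,0],"angular":[0,0,0]}]'
python3 - <<'E'
from station import sense
from scipy.spatial.transform import Rotation as Ro
s=sense();R=Ro.from_quat(s["tool_rot"]).as_matrix();import numpy as np
print(s["ft_torque"],s["force"],s["q"][5],np.degrees(np.arctan2(R[1,1],R[0,1])))
E
```

```text
t: 8.15
tcp_pos: [0.5192, 0.1146, 0.1042]
tool_rot: [0.131, 0.991, 0.001, 0.001]
force: [-2.1, 3.9, 11.0]
finger_gap: 0.423
gripper_force: 62.4
[ 0.40510196  0.358688   -0.07978411] [-2.08548736  3.90830356 10.95316625] -1.303154814915785
t: 8.85
tcp_pos: [0.5198, 0.115, 0.1037]
tool_rot: [0.431, 0.902, 0.002, 0.001]
force: [-1.1, 5.0, 12.3]
finger_gap: 0.425
gripper_force: 62.4
[ 0.82621851  0.30251281 -0.06323891] [-1.13345696  5.04158786 12.25137587] -0.6745673305543703 38.91214627766797
```

```bash
cat > t.py <<'E'
from station import sense
from scipy.spatial.transform import Rotation as Ro
import numpy as np
s=sense();R=Ro.from_quat(s["tool_rot"]).as_matrix()
print("TQ",s["ft_torque"].round(3),"F",s["force"].round(1),"yaw %.2f"%np.degrees(np.arctan2(R[1,1],R[0,1])),"z %.4f"%s["tcp_pos"][2])
E
python3 -m crank '[{"dp":[0,0.01,-0.003],"angular":[0,0,-5]},{"dp":[0,0.01,-0.003],"angular":[0,0,-5]},{"dp":[0,0,0],"angular":[0,0,0]}]' >/dev/null; python3 t.py
python3 -m crank '[{"dp":[0,0,-0.002],"angular":[0,0,-3]},{"dp":[0,0,0],"angular":[0,0,0]}]'>/dev/null; python3 t.py
python3 -m crank '[{"dp":[0,0,-0.002],"angular":[0,0,-3]},{"dp":[0,0,0],"angular":[0,0,0]}]'>/dev/null; python3 t.py
```

```text
TQ [ 0.681  0.282 -0.077] F [-0.9  3.6 11.2] yaw 28.94 z 0.1035
TQ [ 0.738  0.296 -0.057] F [ 0.   3.6 10.2] yaw 25.98 z 0.1034
TQ [ 0.773  0.254 -0.083] F [-0.9  5.2 10.8] yaw 22.97 z 0.1034
```

```bash
python3 -m crank '[{"dp":[0,0,-0.002],"angular":[0,0,-3]},{"dp":[0,0,0],"angular":[0,0,0]}]'>/dev/null; python3 t.py
python3 -m crank '[{"dp":[0,0,0],"angular":[0,0,-2]},{"dp":[0,0,0],"angular":[0,0,0]}]'>/dev/null; python3 t.py
python3 -m crank '[{"dp":[0,0,0],"angular":[0,0,-2]},{"dp":[0,0,0],"angular":[0,0,0]}]'>/dev/null; python3 t.py
```

```text
TQ [ 0.742  0.196 -0.052] F [-0.4  4.7 11.1] yaw 19.97 z 0.1034
TQ [ 0.654  0.173 -0.003] F [ 0.8  4.  10.2] yaw 18.00 z 0.1034
TQ [ 0.621  0.233 -0.032] F [0.6 3.1 9.9] yaw 16.00 z 0.1033
```

```bash
for i in 1; do :; done
python3 -m crank '[{"dp":[0,0,0],"angular":[0,0,-2]},{"dp":[0,0,0],"angular":[0,0,0]}]'>/dev/null; python3 t.py
python3 -m crank '[{"dp":[0,0,0],"angular":[0,0,-2]},{"dp":[0,0,0],"angular":[0,0,0]}]'>/dev/null; python3 t.py
python3 -m crank '[{"dp":[0,0,0],"angular":[0,0,-2]},{"dp":[0,0,0],"angular":[0,0,0]}]'>/dev/null; python3 t.py
python3 - <<'E'
from h import *
d,s=wrist();cv2.imwrite("pics/w4.png",d["image"])
E
```

```text
TQ [0.668 0.182 0.169] F [0.4 4.1 9.7] yaw 14.05 z 0.1033
TQ [0.679 0.199 0.407] F [-0.1  5.1  9.9] yaw 12.13 z 0.1033
TQ [0.885 0.244 0.664] F [-0.9  5.2 10.8] yaw 10.21 z 0.1032
```

View pics/w4.png

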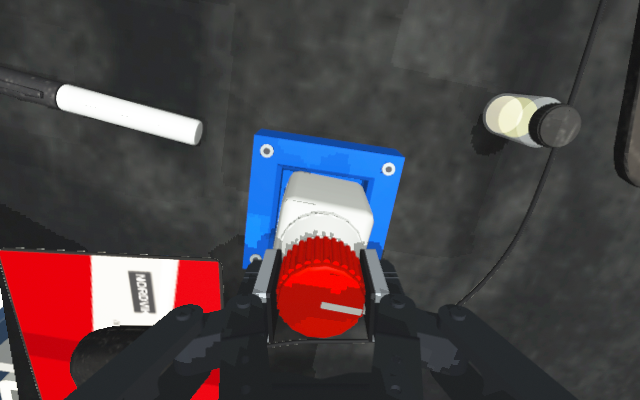

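The cap pointer is at (321,306)–(362,313), and the bottle is seated and nearly square with the block. Torque climbed from about 0 to 0.66 N m within 6°, which is the hard stop. Next I'll measure the pointer and bottle yaw.

```bash
cat > yaw.py <<'E'
from h import *
def meas(d,s,seat):
    W=world(d);im=d["image"].astype(int);b,g,r=im[...,0],im[...,1],im[...,2]
    R=Ro.from_quat(s["tool_rot"]).as_matrix();ty=np.degrees(np.arctan2(R[1,1],R[0,1]))
    x,y,z=W[...,0],W[...,1],W[...,2]
    c=s["tcp_pos"]
    rr=np.hypot(x-c[0],y-c[1])
    # pointer: bright low-saturation pixels on cap top
    ct=(z>c[2]+.006)&(z<c[2]+.02)&(rr<.0185)
    w=(ct&(g>110)).astype(np.uint8)
    k,l,st,_=cv2.connectedComponentsWithStats(w);i=1+np.argmax(st[1:,4]);q=W[l==i][:,:2]
    m=q.mean(0);v=np.linalg.svd(q-m)[2][0];v*=np.sign(v@(m-c[:2]));py=np.degrees(np.arctan2(v[1],v[0]))
    # bottle face towards the camera
    n0=R[:2,0]; rel=(np.dstack([x,y])-c[:2])
    mm=(z>seat+.024)&(z<seat+.056)&(rr<.04)&(abs(b-r)<35)&(b>80)&(rel@n0>.018)
    p=rel[mm]
    for _ in range(3):
        mu=p.mean(0);v=np.linalg.svd(p-mu)[2][0];res=(p-mu)@np.array([-v[1],v[0]]);p=p[abs(res)<max(.0008,2*res.std()*.7)]
    by=(np.degrees(np.arctan2(v[1],v[0]))+45)%90-45
    bl=(b>r+60)&(rr<.08)&(abs(z-.026)<.004)
    print("tool %.1f ptr %.1f (n%d) ptr-tool %.1f | bottle %.1f n%d std %.2fmm | block %s"%(ty,py,len(q),(py-ty+180)%360-180,by,len(p),res.std()*1e3,rect(W[bl][:,:2])), "cap-bottle %.1f"%(py-by))
E
python3 - <<'E'
from yaw import *
d,s=wrist();meas(d,s,.008);cv2.imwrite("pics/x.png",d["image"])
E
```

```text
tool 10.2 ptr -3.2 (n276) ptr-tool -13.4 | bottle -1.6 n1316 std 0.29mm | block (array([518.4, 114.5]), array([92.5, 92.5]), 1.49) cap-bottle -1.6
```

Cap minus bottle yaw measures −1.6°, which agrees with being bottomed out. Now back off, using the same measurement as feedback.

```bash
python3 -m crank '[{"dp":[0,0,0],"angular":[0,0,5]},{"dp":[0,0,0.005],"angular":[0,0,7]},{"dp":[0,0,0.005],"angular":[0,0,8]},{"dp":[0,0,0.005],"angular":[0,0,8]},{"dp":[0,0,0.005],"angular":[0,0,8]},{"dp":[0,0,0.005],"angular":[0,0,8]},{"dp":[0,0,0.005],"angular":[0,0,8]},{"dp":[0,0,0.005],"angular":[0,0,8]},{"dp":[0,0,0.005],"angular":[0,0,8]},{"dp":[0,0,0.005],"angular":[0,0,8]},{"dp":[0,0,0.005],"angular":[0,0,6]},{"dp":[0,0,0],"angular":[0,0,0]},{"dp":[0,0,0],"angular":[0,0,0]}]'; python3 t.py
python3 - <<'E'
from yaw import *
d,s=wrist();meas(d,s,.008);cv2.imwrite("pics/w5.png",d["image"])
d,s=wrist();meas(d,s,.008)
E
```

```text
t: 12.15
tcp_pos: [0.5186, 0.1141, 0.1044]
tool_rot: [-0.019, 1.0, -0.0, 0.0]
force: [-3.4, -1.0, 10.8]
finger_gap: 0.428
gripper_force: 62.3
TQ [-0.217  0.519  0.045] F [-3.4 -1.  10.8] yaw 92.12 z 0.1044
tool 92.1 ptr 78.5 (n330) ptr-tool -13.6 | bottle -1.5 n1367 std 0.34mm | block (array([511.4, 114.2]), array([79.1, 92.4]), 1.5) cap-bottle 80.1
tool 92.1 ptr 78.5 (n327) ptr-tool -13.6 | bottle -1.6 n1344 std 0.35mm | block (array([511.4, 114.2]), array([79.1, 92.6]), 1.52) cap-bottle 80.1
```

View pics/w5.png

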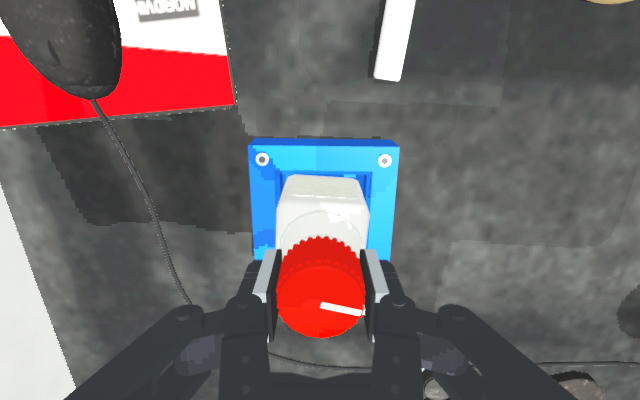

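The pointer is at (321,306)–(362,314), and the bottle has not turned in the pocket and is still seated. About 9° remain.

```bash
python3 -m crank '[{"dp":[0,0,0.003],"angular":[0,0,5]},{"dp":[0,0,0.002],"angular":[0,0,4]},{"dp":[0,0,0],"angular":[0,0,0]},{"dp":[0,0,0],"angular":[0,0,0]},{"dp":[0,0,0],"angular":[0,0,0]},{"dp":[0,0,0],"angular":[0,0,0]}]'; python3 t.py
python3 - <<'E'
from yaw import *
from station import vision
d,s=wrist();meas(d,s,.008)
d=vision.snapshot("scene");cv2.imwrite("pics/s6.png",cv2.resize(d["image"][120:330,200:460],None,fx=2.5,fy=2.5))
E
```

```text
t: 12.85
tcp_pos: [0.5187, 0.1138, 0.1046]
tool_rot: [-0.097, 0.995, -0.001, 0.0]
force: [-3.5, -2.8, 10.9]
finger_gap: 0.423
gripper_force: 62.3
TQ [-0.444  0.531  0.029] F [-3.5 -2.8 10.9] yaw 101.13 z 0.1046
tool 101.1 ptr 87.9 (n329) ptr-tool -13.3 | bottle -1.4 n1299 std 0.35mm | block (array([517.8, 114.5]), array([92.2, 92.5]), 1.5) cap-bottle 89.3
```

View pics/s6.png

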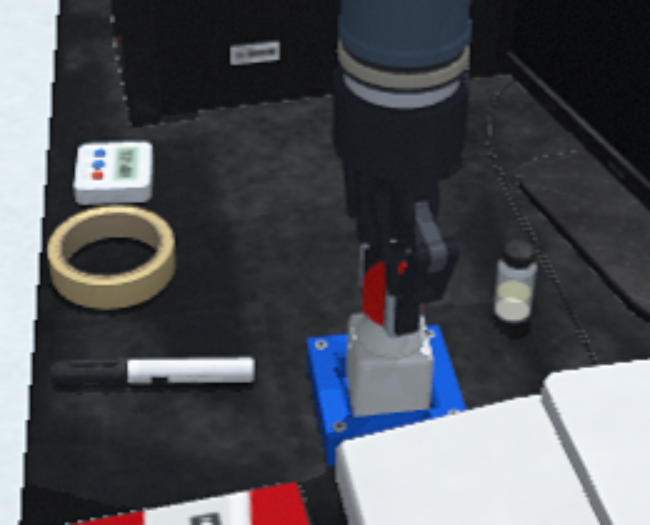

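The bottle (390,365) stands seated and upright in the block, with the cap gripped and the bystanders in view not moved.

```bash
python3 -c "
from station import order;print(order.sign_off())"
```

```text
the job is handed in; nothing more can be done
None
```

The job is handed in: the bottle stands seated and upright in the block, the cap was screwed to its hard stop and then backed off to a measured 89°, against the 90° you asked for, and the gripper still holds it there.

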